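Find the full oil canister by weight and lock it in the bench rail

ROBOT

A 7-joint arm with a two-finger parallel gripper is mounted at the origin on the work surface; the furniture and walls round the work are solid. World frame = base frame: x ahead of the robot, y to its left, z up, the work surface at z = 0. Lengths are in m, angles in rad, forces in N, time in s.
With the tool pointing down it reaches from about 0.4 to 0.85 m from the base axis. Payload 6.9 kg.
Tool frame: the origin (TCP) lies between the finger pads; the fingertips stand 8 mm ahead of it and the grasp point (between the pads) lies 11 mm behind it (robot.tip_extent is the z of the fingertips in the tool frame, in m); z points along the fingers, x is the direction in which the jaws open and shut, and the axes are right-handed (so a half turn about z gives the same grasp; the last joint's range is limited). The gripper opens to 85 mm and grips with 20 to 120 N. Pads are 22 mm wide; open, the fingers measure 114 mm over their backs; the gripper's body (76 mm by 85 mm) begins 54 mm behind the grasp point. The pads swing forward as they close: fully open they stand 13 mm farther back than shut.
Start: joints at [-1.242, 0.507, -0.238, 1.5, 0.126, 1.149, -0.155], TCP at [0.139, 0.609, 0.239] pointing down, gripper open.
Joint ranges: [-3.08, 3.08], [-0.24, 2.05], [-1.43, 1.35], [0, 2.5], [-1.52, 4.66], [0.17, 1.96], [-2.89, 2.89]. Speed limits (rad/s): [2.39, 2.39, 3.14, 3.14, 3.14, 3.14, 3.14].

INTERFACE

Orientations are given as a rotation vector (axis times angle).
In Python, from cell import robot gives the robot as it stands.
- The arm moves only by the tool move_arm, never from a script. Its argument "motion" is a list of rows, each an object with "grip": the opening, from -1 (shut) to 1 (fully open), so that 0 is half open; "linear": the shift along the world's x, y, z in cm, a list of three; "spin": the turn about the world's z in rad. A call has 1 to 5 rows; each row shifts and turns the pose as measured when the row begins; what a row does not reach is not made up. A row lasts 1/8 s, in which the tool goes at most 62.5 mm and 10.7 degrees, less where a joint would pass 70% of its speed; a pose out of reach is approached as far as the arm can. A call is refused whole if a number of a shift passes 6.25 or a number of a turn 0.188, either way. A call with a gripper value outside its range is refused whole. The fingers move at their own pace and stop on an object; the grip force is fixed at half the most. Time passes only in rows, so rows that do not move let the fingers close. It gives the time, the measured TCP pose, the force and the opening at its end, in the units of the state.
- robot.state(): the state, without advancing time (a new reading comes with each control period).
- robot.get_image(name): name is "scene" or "top" or "wrist"; returns a dict with "image" (420x560x3 uint8, red, green, blue), "camera_matrix" (3x3 intrinsics, pixels), "R" (3x3) and "t" (3): a world point X has camera coordinates R X + t. Camera axes: x right, y down, z forward; pixel columns grow to the right and rows downward; lengths in m; the calibration is good to about 2 mm. The wrist camera is an equidistant fisheye: a pixel r from the principal point sees the ray r / f radians off the axis. A picture is of the moment at which its call begins. There is no depth.
- robot.job_done(): hands the job in, once; it reports no verdict.
The state is a dict: "t": time; "joint_positions": joint angles; "joint_vel": joint speeds; "tau": joint torques, N m; "position": TCP position; "eef_rot": TCP orientation; "contact_force": force on the tool from outside, world axes, zero at the start; "moment": the same for the moment, N m; "gripper_width": opening from 0.0 (shut) to 1.0 (fully open).
Only numpy, scipy, OpenCV 4.12 (cv2) and the standard library are available. Lean on these libraries where they do the work, as an engineer would, in place of code of your own. Each camera call takes 0.05 s, during which the arm holds its last target. There are 200 camera calls.

TASK

Three identical sealed machine-oil canisters stand on the bench, but only one of them is still full. Lift them to find the full one by its weight, then lock it upright in the slotted rail so that the shaking saw cannot tip it: lower its long foot through the slot right down onto the rail's floor and turn it a quarter turn, until the foot stands square across under both lips. Leave the other canisters standing upright on the bench, without tipping any over, and do not disturb the mug, the tin or the pliers.

Things in the scene. Friction and masses are not known exactly. Their poses are not given: they have to be found in the camera images.
- canister_1_mid (a point): green sealed canister, one of three that look alike, standing upright, 148 mm high. Point on its axis, half-way up (74 mm above its underside), z up. Steel foot 60 mm long (along x), 38 wide (y), 8 thick; neck 33 in diameter to 16.5 mm up; body 54 in diameter to 99 mm up; black bar grip on top, 44 mm long (along x, like the foot), 14 thick (y), 116 to 148 mm up: grip across the 14 mm
- canister_2_mid (a point): another canister, like canister_1; same point and axes. The corners of every foot are rounded (radius 14 mm), so that inside the rail it turns freely either way; turned more than about 15 degrees from the rail's length it can no longer lift out of the slot
- canister_3_mid (a point): another canister, like canister_1; same point and axes. Every canister looks the same after a half turn about z. Weight is the only difference among the three: full about 0.70 kg, part-used about 0.28 kg, empty about 0.18 kg, each within 7 %; where each stands changes from start to start
- rail: aluminium C-section rail screwed to the bench, 200 mm long (along its y), 71 wide (x), 17 high; origin at the centre of its underside, z up. A slot 44 mm wide runs along the middle of its top between two black end plugs (18.5 mm high). Lips 3 mm thick, undersides 14 mm above the bench; below them it is 63 mm wide inside, floor 3 mm above the bench
- mug: white mug, bystander, 83 mm wide, 113 mm over the handle, 93 mm high; origin at the centre of its underside
- wax_tin: round tin, bystander, 75 mm in diameter, 58 mm high; origin at the centre of its underside
- rail_slot (a point): middle of the slot, level with the top of the lips (17 mm above the bench), axes as the rail's. A foot passes only with its long side along the rail, 3 mm free on either side, anywhere between the plugs. Seated, a canister's point is 77 mm above the bench and it can lift 3 mm when turned; resting on top of the lips it is at 91 mm
- pliers_red: pliers with red handles lying flat, bystander, 56 x 178 x 12 mm; origin at the centre of the underside

How it is judged:
On the way, in this order (a step that is already met when the one before it is completed fails the run):
1. a canister's foot is through the slot, down on the rail's floor, still lying along the rail (((z of canister_1_mid in the frame of rail below 0.0815 m and x of canister_1_mid in the frame of rail between -0.008 and 0.008 m and y of canister_1_mid in the frame of rail between -0.1 and 0.1 m and angle between the x axis of canister_1_mid and the y axis of rail, either way round below 0.4 rad) or (z of canister_2_mid in the frame of rail below 0.0815 m and x of canister_2_mid in the frame of rail between -0.008 and 0.008 m and y of canister_2_mid in the frame of rail between -0.1 and 0.1 m and angle between the x axis of canister_2_mid and the y axis of rail, either way round below 0.4 rad) or (z of canister_3_mid in the frame of rail below 0.0815 m and x of canister_3_mid in the frame of rail between -0.008 and 0.008 m and y of canister_3_mid in the frame of rail between -0.1 and 0.1 m and angle between the x axis of canister_3_mid and the y axis of rail, either way round below 0.4 rad))), for 0.1 s.
2. it is turned a quarter turn, its foot across under both lips (((z of canister_1_mid in the frame of rail below 0.0815 m and x of canister_1_mid in the frame of rail between -0.008 and 0.008 m and y of canister_1_mid in the frame of rail between -0.1 and 0.1 m and angle between canister_1_mid's own z axis and vertical below 0.08 rad and angle between the x axis of canister_1_mid and the x axis of rail, either way round below 0.3 rad) or (z of canister_2_mid in the frame of rail below 0.0815 m and x of canister_2_mid in the frame of rail between -0.008 and 0.008 m and y of canister_2_mid in the frame of rail between -0.1 and 0.1 m and angle between canister_2_mid's own z axis and vertical below 0.08 rad and angle between the x axis of canister_2_mid and the x axis of rail, either way round below 0.3 rad) or (z of canister_3_mid in the frame of rail below 0.0815 m and x of canister_3_mid in the frame of rail between -0.008 and 0.008 m and y of canister_3_mid in the frame of rail between -0.1 and 0.1 m and angle between canister_3_mid's own z axis and vertical below 0.08 rad and angle between the x axis of canister_3_mid and the x axis of rail, either way round below 0.3 rad))), for 0.2 s.
At the end, for the whole second after the job is handed in: rail bears the full canister (over 5.7 N): upright (4.5 deg), point under 81.5 mm up and within 8 mm of the slot's centre line, foot within 17 deg of square across; other two upright on the bench, beside the rail; mug, tin, pliers within 30 mm of their start (contact force between rail and anything else above 5.7 N and ((z of canister_1_mid in the frame of rail below 0.0815 m and x of canister_1_mid in the frame of rail between -0.008 and 0.008 m and y of canister_1_mid in the frame of rail between -0.1 and 0.1 m and angle between each of canister_1_mid, canister_2_mid, canister_3_mid's own z axis and vertical below 0.08 rad and angle between the x axis of canister_1_mid and the x axis of rail, either way round below 0.3 rad and height (world z) of canister_2_mid between 0.069 and 0.079 m and (x of canister_2_mid in the frame of rail above 0.04 m or x of canister_2_mid in the frame of rail below -0.04 m or y of canister_2_mid in the frame of rail above 0.105 m or y of canister_2_mid in the frame of rail below -0.105 m) and height (world z) of canister_3_mid between 0.069 and 0.079 m and (x of canister_3_mid in the frame of rail above 0.04 m or x of canister_3_mid in the frame of rail below -0.04 m or y of canister_3_mid in the frame of rail above 0.105 m or y of canister_3_mid in the frame of rail below -0.105 m)) or (z of canister_2_mid in the frame of rail below 0.0815 m and x of canister_2_mid in the frame of rail between -0.008 and 0.008 m and y of canister_2_mid in the frame of rail between -0.1 and 0.1 m and angle between each of canister_2_mid, canister_1_mid, canister_3_mid's own z axis and vertical below 0.08 rad and angle between the x axis of canister_2_mid and the x axis of rail, either way round below 0.3 rad and height (world z) of canister_1_mid between 0.069 and 0.079 m and (x of canister_1_mid in the frame of rail above 0.04 m or x of canister_1_mid in the frame of rail below -0.04 m or y of canister_1_mid in the frame of rail above 0.105 m or y of canister_1_mid in the frame of rail below -0.105 m) and height (world z) of canister_3_mid between 0.069 and 0.079 m and (x of canister_3_mid in the frame of rail above 0.04 m or x of canister_3_mid in the frame of rail below -0.04 m or y of canister_3_mid in the frame of rail above 0.105 m or y of canister_3_mid in the frame of rail below -0.105 m)) or (z of canister_3_mid in the frame of rail below 0.0815 m and x of canister_3_mid in the frame of rail between -0.008 and 0.008 m and y of canister_3_mid in the frame of rail between -0.1 and 0.1 m and angle between each of canister_3_mid, canister_1_mid, canister_2_mid's own z axis and vertical below 0.08 rad and angle between the x axis of canister_3_mid and the x axis of rail, either way round below 0.3 rad and height (world z) of canister_1_mid between 0.069 and 0.079 m and (x of canister_1_mid in the frame of rail above 0.04 m or x of canister_1_mid in the frame of rail below -0.04 m or y of canister_1_mid in the frame of rail above 0.105 m or y of canister_1_mid in the frame of rail below -0.105 m) and height (world z) of canister_2_mid between 0.069 and 0.079 m and (x of canister_2_mid in the frame of rail above 0.04 m or x of canister_2_mid in the frame of rail below -0.04 m or y of canister_2_mid in the frame of rail above 0.105 m or y of canister_2_mid in the frame of rail below -0.105 m))) and distance of each of mug, wax_tin, pliers_red from where it was at the start of the episode below 0.03 m); the robot touches nothing.
It fails at once if a canister is tipped over (angle between any of canister_1_mid, canister_2_mid, canister_3_mid's own z axis and vertical above 0.7 rad).
It fails at once if the mug, the tin or the pliers are shoved more than 30 mm (distance of any of mug, wax_tin, pliers_red from where it was at the start of the episode above 0.03 m).
It also fails if it takes over 64 s, if anything falls off the work surface, if the arm or the gripper's body presses on something with over 40 N, if the wrist force passes 120 N, or if a joint passes its speed limit or range.

## Working session

There is one attempt and no reset: what is moved stays moved. The work goes in short steps, Python scripts to look and compute and a tool call to move; the robot and the scene stay as the last step left them, time stands still between calls to the robot, and variables do not carry over. Pictures are saved under pics/ and viewed, about 8 in all and at most 12, crops included, and the job is handed in when it is done.

Besides the shell and the picture viewer there is one more tool, called after "Call:" in YAML: its name, and indented under it one key for each argument. move_arm: Moves the arm, as the interface text tells. Its arguments: {"type":"object","properties":{"motion":{"type":"array","items":{"type":"object","properties":{"grip":{"type":"number"},"linear":{"type":"array","items":{"type":"number"}},"spin":{"type":"number"}}}}},"required":["motion"]}

```bash
mkdir -p pics; cat > h.py <<'E'
import numpy as np, cv2
from cell import robot
def grab(n,fn):
    d=robot.get_image(n); cv2.imwrite('pics/'+fn+'.png',d['image'][:,:,::-1]); np.savez('pics/'+fn+'.npz',**{k:np.array(v) for k,v in d.items()}); return d
def load(fn): return np.load('pics/'+fn+'.npz')
def ray(d,u,v,z,fish=False):
    K=d['camera_matrix'];R=d['R'];t=d['t']
    x=(u-K[0,2])/K[0,0];y=(v-K[1,2])/K[1,1]
    if fish:
        r=np.hypot(x,y); q=np.array([np.sin(r)*x/r,np.sin(r)*y/r,np.cos(r)])
    else: q=np.array([x,y,1.])
    c=-R.T@t; w=R.T@q
    return c+w*(z-c[2])/w[2]
def proj(d,X,fish=False):
    K=d['camera_matrix'];p=d['R']@np.array(X)+d['t']
    if fish:
        s=np.hypot(p[0],p[1]);th=np.arctan2(s,p[2]);a=p[:2]/s*th
    else: a=p[:2]/p[2]
    return a[0]*K[0,0]+K[0,2],a[1]*K[1,1]+K[1,2]
E
python3 - <<'E'
from h import *
a=grab('top','top0'); b=grab('scene','scene0')
for d in(a,b): print(np.round(d['camera_matrix'],1).tolist(),np.round(-d['R'].T@d['t'],3))
print(robot.state())
E
```

```text
[[488.3, 0.0, 285.7], [0.0, 488.3, 204.3], [0.0, 0.0, 1.0]] [0.194 0.087 1.478]
[[453.3, 0.0, 281.1], [0.0, 453.3, 207.3], [0.0, 0.0, 1.0]] [-0.106 -0.412  0.892]
{'t': 0.1, 'joint_positions': array([-1.24151883,  0.50824187, -0.23752008,  1.50103778,  0.12568129,
        1.14889004, -0.15476976]), 'joint_vel': array([ 1.31340366e-05, -1.70346406e-03, -2.07544586e-03, -2.05624630e-03,
        7.44681900e-05,  1.77856099e-03, -4.39010994e-04]), 'tau': array([-5.17688648e-03, -6.21825814e+01, -2.19477564e+00, -2.50205433e+01,
        1.25126858e-02,  7.86825491e-03, -2.56207812e-05]), 'position': array([0.13867054, 0.60897354, 0.23852188]), 'eef_rot': array([ 2.45477488e+00,  1.95891680e+00, -1.93627381e-03]), 'contact_force': array([-0.52338437, -0.54705519, -0.26043296]), 'moment': array([-0.00488145,  0.01465785, -0.04444026]), 'gripper_width': 0.9998819686788687}
```

View pics/top0.png

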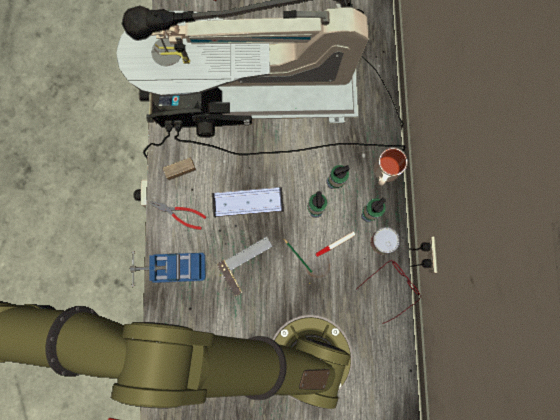

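View pics/scene0.png

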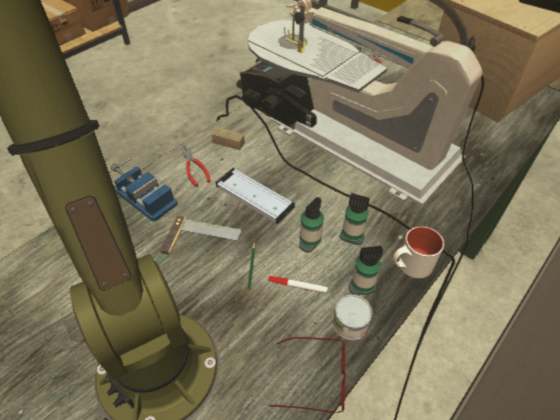

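The top view shows the canisters at about (338,176), (317,204) and (375,209), the rail at (247,202), the mug at (392,162) and the tin at (386,240). The arm is clear of the scene. I'll zoom in on these.

```bash
python3 - <<'E'
from h import *
d=load('top0'); im=d['image'][:,:,::-1]
c=cv2.resize(im[145:265,205:415],None,fx=3.8,fy=3.8,interpolation=cv2.INTER_CUBIC); cv2.imwrite('pics/topc.png',c)
for u,v in((0,0),(1,0),(0,1)): print(ray(d,313+u*10,202+v*10,0))
E
```

```text
[ 0.46028533 -0.02469737  0.        ]
[ 0.45974422 -0.0555118   0.        ]
[ 0.4291286  -0.02376283  0.        ]
```

View pics/topc.png

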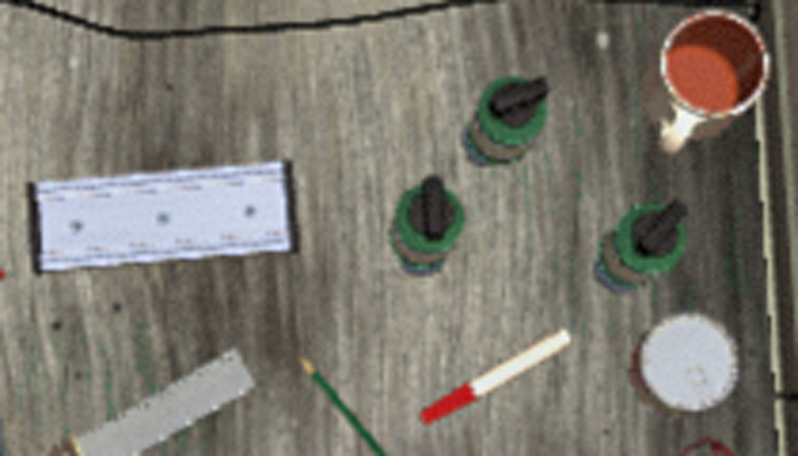

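The crop (scale 3.8, origin (205,145)) shows three canisters with body discs near (511,112), (430,217) and (650,239). The rail corners are at (30,184), (288,162), (295,250) and (38,271).

```bash
python3 - <<'E'
from h import *
d=load('top0')
R=lambda u,v,z: ray(d,205+u/3.8-.4,145+v/3.8-.4,z)[:2]
for n,c,a,b in(('A',(511,112),(494,112),(546,86)),('B',(430,217),(433,232),(432,178)),('C',(650,239),(645,248),(683,206))):
    p,q=R(*a,.140),R(*b,.148); w=q-p
    print(n,'disc',R(*c,.099).round(3),'bar',((p+q)/2).round(3),'yaw',np.degrees(np.arctan2(w[1],w[0])).round(1),np.linalg.norm(w).round(3))
cs=[R(*p,.0175) for p in((30,184),(288,162),(295,250),(38,271))]
print(np.round(cs,3),np.mean(cs,0).round(4)); w=cs[0]+cs[3]-cs[1]-cs[2]; print('rail yaw of y axis',np.degrees(np.arctan2(w[1],w[0])))
print('mug',R(716,63,.093),'handle',R(672,140,.05),'tin',R(690,361,.058))
# tool x axis now
from scipy.spatial.transform import Rotation as Ro
s=robot.state(); print(Ro.from_rotvec(s['eef_rot']).as_matrix().round(3))
E
```

```text
A disc [ 0.524 -0.095] bar [ 0.523 -0.097] yaw -65.8 0.042
B disc [ 0.443 -0.031] bar [ 0.444 -0.029] yaw 0.2 0.039
C disc [ 0.423 -0.197] bar [ 0.425 -0.198] yaw -43.5 0.04
[[0.49  0.282]
 [0.505 0.075]
 [0.433 0.071]
 [0.42  0.275]] [0.4619 0.1756]
rail yaw of y axis 93.85640006597498
mug [ 0.56113309 -0.25637536] handle [ 0.51038361 -0.22847326] tin [ 0.33439408 -0.23112159]
[[ 0.222  0.975 -0.   ]
 [ 0.975 -0.222 -0.002]
 [-0.002  0.    -1.   ]]
```

Call:
move_arm:
  motion:
    - {"linear": [4, -4.6, 0], "spin": 0.04, "grip": 0.0}
    - {"linear": [4, -4.6, 0], "spin": 0.04, "grip": 0.0}
    - {"linear": [4, -4.6, 0], "spin": 0.04, "grip": 0.0}
    - {"linear": [4, -4.6, 0], "spin": 0.04, "grip": 0.0}
    - {"linear": [4, -4.6, 0], "spin": 0.04, "grip": 0.0}

```text
t: 0.72
position: [0.3378, 0.3751, 0.2358]
eef_rot: [-2.23, -2.213, 0.008]
contact_force: [1.2, 0.3, 0.4]
gripper_width: 0.499
```

Call:
move_arm:
  motion:
    - {"linear": [3.6, -5, 0], "spin": 0.0, "grip": 0.0}
    - {"linear": [3.6, -5, 0], "spin": 0.0, "grip": 0.0}
    - {"linear": [3.6, -5, 0], "spin": 0.0, "grip": 0.0}
    - {"linear": [0, -6, 0], "spin": 0.0, "grip": 0.0}
    - {"linear": [0, -6, 0], "spin": 0.0, "grip": 0.0}

```text
t: 1.35
position: [0.4486, 0.0985, 0.2346]
eef_rot: [-2.231, -2.212, 0.008]
contact_force: [1.5, 0.4, 0.2]
gripper_width: 0.5
```

Call:
move_arm:
  motion:
    - {"linear": [0, -6, 0], "spin": 0.0, "grip": 0.0}
    - {"linear": [0, -5, 0], "spin": 0.0, "grip": 0.0}
    - {"linear": [0, 0, 0], "spin": 0.0, "grip": 0.0}

```text
t: 1.72
position: [0.4473, -0.0204, 0.2341]
eef_rot: [2.24, 2.202, -0.011]
contact_force: [-0.5, 0.2, -0.7]
gripper_width: 0.496
```

```bash
python3 - <<'E'
from h import *
from scipy.spatial.transform import Rotation as Ro
d=grab('wrist','w1')
s=robot.state(); m=Ro.from_rotvec(s['eef_rot']).as_matrix(); print(s['position'].round(4),m.round(3).tolist(),s['joint_positions'].round(2), s['contact_force'].round(2))
im=d['image'][:,:,::-1].copy(); print(d['camera_matrix'].round(1).tolist(),-d['R'].T@d['t'])
for n,x,y,a in(('A',.524,-.096,-66),('B',.444,-.030,0),('C',.424,-.197,-43.5)):
    for sg in(-1,1):
        c=np.radians(a); p=proj(d,(x+sg*.022*np.cos(c),y+sg*.022*np.sin(c),.148),True); print(n,np.round(p,0)); cv2.circle(im,(int(p[0]),int(p[1])),2,(0,0,255),-1)
cv2.imwrite('pics/w1m.png',cv2.resize(im,None,fx=1.4,fy=1.4))
E
```

```text
[ 0.4474 -0.0181  0.2341] [[0.014, 1.0, -0.005], [1.0, -0.014, -0.004], [-0.004, -0.005, -1.0]] [ 0.05  0.24 -0.08  1.95  0.03  0.96  1.51] [-0.08  0.07 -0.22]
[[325.2, 0.0, 275.4], [0.0, 325.2, 214.2], [0.0, 0.0, 1.0]] [ 0.36301907 -0.01745584  0.36821124]
A [210. 303.]
A [168. 318.]
B [261. 193.]
B [263. 250.]
C [ 73. 182.]
C [ 53. 219.]
```

View pics/w1m.png

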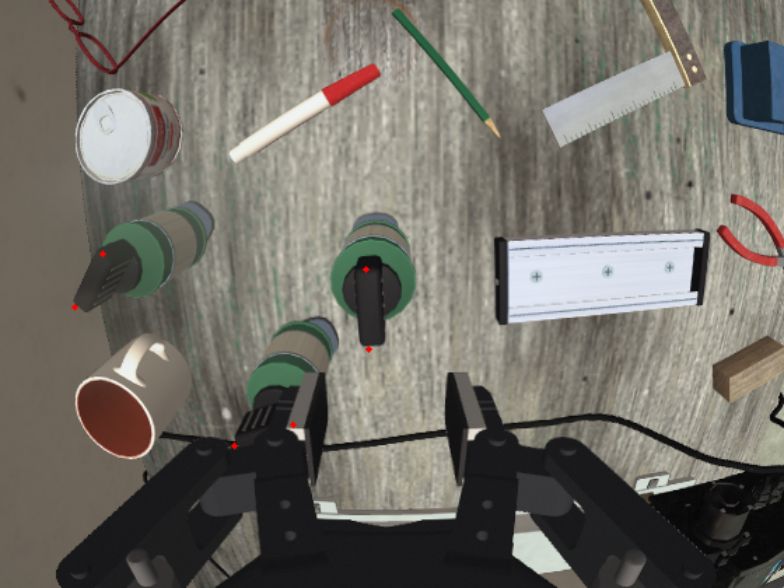

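The wrist view confirms the estimates: the marks for B sit within a few pixels of its bar ends, (368,262) to (371,345). The rail is clear, with plugs at (495..510, 238..324) and (697..709, 230..303).

```bash
python3 - <<'E'
from h import *
d=load('w1'); R=lambda u,v,z: ray(d,u/1.4-.2,v/1.4-.2,z,True)[:2]
p,q=R(368,262,.148),R(371,345,.148); print('B',(p+q)/2,q-p)
cs=np.array([R(495,238,.0185),R(697,230,.0185),R(709,303,.0185),R(500,324,.0185)]); print(cs.round(4),cs.mean(0))
a=np.array([R(510,237,.017),R(696,233,.017)]);b=np.array([R(508,322,.017),R(702,302,.017)])
print(a,b); w=a[1]-a[0]+b[1]-b[0]; print(np.degrees(np.arctan2(w[1],w[0])))
sc=[R(537,276,.003),R(607,272,.003),R(669,267,.003)]; print('screws',np.round(sc,4)); w=sc[2]-sc[0]; print(np.degrees(np.arctan2(w[1],w[0])))
E
```

```text
B [ 0.44047543 -0.02871742] [0.04525349 0.00024153]
[[0.4314 0.0655]
 [0.4187 0.2634]
 [0.4898 0.2942]
 [0.5049 0.074 ]] [0.46116279 0.17429563]
[[0.43074477 0.07834199]
 [0.42175507 0.2638239 ]] [[0.50380414 0.08131816]
 [0.48910992 0.28561291]]
93.47717538209689
screws [[0.4674 0.1086]
 [0.4637 0.177 ]
 [0.4582 0.2465]]
93.79030268663246
```

Call:
move_arm:
  motion:
    - {"linear": [-0.3, -1.1, -5], "spin": 0.014, "grip": 0.0}
    - {"linear": [0, 0, -5], "spin": 0.0, "grip": 0.0}
    - {"linear": [0, 0, 0], "spin": 0.0, "grip": 0.0}

```text
t: 2.15
position: [0.4456, -0.0251, 0.1328]
eef_rot: [2.215, 2.227, -0.004]
contact_force: [0.3, 0.3, 0.1]
gripper_width: 0.5
```

Call:
move_arm:
  motion:
    - {"linear": [-0.4, -0.4, -0.8], "spin": 0.0, "grip": 0.0}
    - {"linear": [0, 0, 0], "spin": 0.0, "grip": -1}
    - {"linear": [0, 0, 0], "spin": 0.0, "grip": -1}
    - {"linear": [0, 0, 0], "spin": 0.0, "grip": -1}
    - {"linear": [0, 0, 0], "spin": 0.0, "grip": -1}

```text
t: 2.78
position: [0.4439, -0.0275, 0.1287]
eef_rot: [2.209, 2.227, 0.003]
contact_force: [0.3, 1.0, -1.8]
gripper_width: 0.147
```

Call:
move_arm:
  motion:
    - {"linear": [0, 0, 1], "spin": 0.0, "grip": -1}
    - {"linear": [0, 0, 1.5], "spin": 0.0, "grip": -1}
    - {"linear": [0, 0, 0], "spin": 0.0, "grip": -1}
    - {"linear": [0, 0, 0], "spin": 0.0, "grip": -1}
    - {"linear": [0, 0, 0], "spin": 0.0, "grip": -1}

```text
t: 3.4
position: [0.4436, -0.0277, 0.1551]
eef_rot: [2.21, 2.227, 0.003]
contact_force: [0.2, -0.6, -2.2]
gripper_width: 0.152
```

B weighs about 2.2 N, so it isn't full. I'll put it down and go to A.

Call:
move_arm:
  motion:
    - {"linear": [0, 0, -1.5], "spin": 0.0, "grip": -1}
    - {"linear": [0, 0, -1.1], "spin": 0.0, "grip": -1}
    - {"linear": [0, 0, 0], "spin": 0.0, "grip": -1}

```text
t: 3.78
position: [0.4436, -0.0277, 0.1278]
eef_rot: [2.21, 2.227, 0.002]
contact_force: [-0.3, 0.3, -3.0]
gripper_width: 0.154
```

Call:
move_arm:
  motion:
    - {"linear": [0, 0, 0], "spin": 0.0, "grip": 0}
    - {"linear": [0, 0, 0], "spin": 0.0, "grip": 0}
    - {"linear": [0, 0, 0], "spin": 0.0, "grip": 0}

```text
t: 4.15
position: [0.4442, -0.0276, 0.1286]
eef_rot: [2.209, 2.227, 0.004]
contact_force: [0.5, -0.3, 0.5]
gripper_width: 0.503
```

Call:
move_arm:
  motion:
    - {"linear": [0, 0, 3], "spin": 0.0, "grip": 0}
    - {"linear": [0, 0, 4], "spin": -0.18, "grip": 0}
    - {"linear": [3, -2.2, 0], "spin": -0.18, "grip": 0}
    - {"linear": [3, -2.2, 0], "spin": -0.18, "grip": 0}
    - {"linear": [2, -2.2, 0], "spin": -0.18, "grip": 0}

```text
t: 4.78
position: [0.5255, -0.0934, 0.2033]
eef_rot: [2.863, 1.281, 0.008]
contact_force: [0.4, 0.7, 0.0]
gripper_width: 0.5
```

Call:
move_arm:
  motion:
    - {"linear": [0, 0, 0], "spin": -0.15, "grip": 0}
    - {"linear": [0, 0, 0], "spin": -0.15, "grip": 0}
    - {"linear": [0, 0, 0], "spin": -0.12, "grip": 0}
    - {"linear": [0, 0, 0], "spin": 0, "grip": 0}

```text
t: 5.28
position: [0.5271, -0.0957, 0.2037]
eef_rot: [3.07, 0.629, 0.008]
contact_force: [-0.6, -0.3, -0.3]
gripper_width: 0.496
```

```bash
python3 - <<'E'
from h import *
from scipy.spatial.transform import Rotation as Ro
d=grab('wrist','w2'); s=robot.state(); m=Ro.from_rotvec(s['eef_rot']).as_matrix(); print(s['position'].round(4),np.degrees(np.arctan2(m[1,0],m[0,0])))
im=d['image'][:,:,::-1].copy()
for x,y,a in((.524,-.096,-66),(.441,-.029,0),(.424,-.197,-43.5)):
    for sg in(-1,1):
        c=np.radians(a); p=proj(d,(x+sg*.022*np.cos(c),y+sg*.022*np.sin(c),.148),True); cv2.circle(im,(int(p[0]),int(p[1])),2,(0,0,255),-1)
cv2.imwrite('pics/w2m.png',cv2.resize(im,None,fx=1.4,fy=1.4))
E
```

```text
[ 0.5271 -0.0958  0.2037] 23.2314802204163
```

View pics/w2m.png

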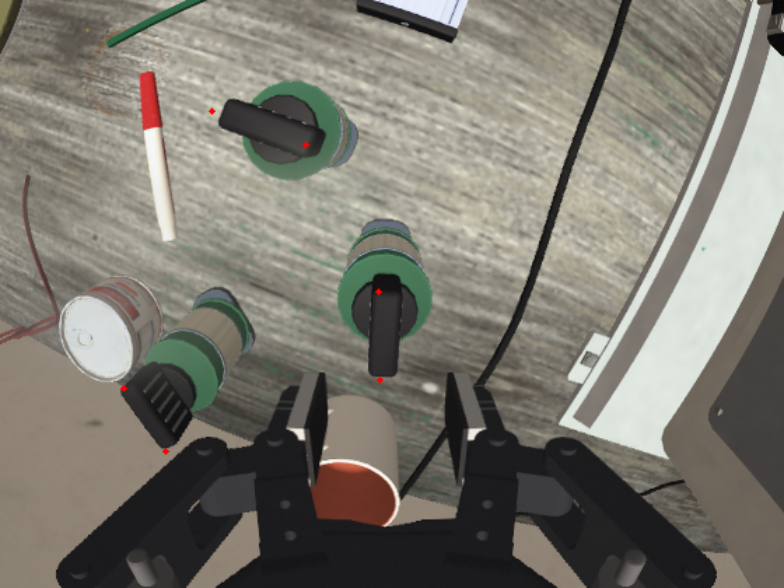

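A's bar runs (387,280) to (384,372), nearly along the finger plane. C's runs about (135,385) to (180,440). B stands upright after being put down.

```bash
python3 - <<'E'
from h import *
d=load('w2'); R=lambda u,v,z: ray(d,u/1.4-.2,v/1.4-.2,z,True)[:2]
for n,a,b in(('A',(387,278),(383,376)),('C',(132,386),(174,446)),('B',(226,109),(316,143))):
    p,q=R(*a,.148),R(*b,.148); w=q-p; print(n,(p+q)/2,np.degrees(np.arctan2(w[1],w[0])),np.linalg.norm(w))
E
```

```text
A [ 0.52455548 -0.09122858] -69.03439792040633 0.04827188364944913
C [ 0.42831783 -0.1914044 ] -42.86743306932416 0.0420512773892237
B [ 0.44532934 -0.02648356] -0.5746835187052545 0.04202365273061482
```

Call:
move_arm:
  motion:
    - {"linear": [-0.3, 0, -4], "spin": 0.0, "grip": 0.0}
    - {"linear": [0, 0, -3], "spin": 0.0, "grip": 0.0}
    - {"linear": [0, 0, 0], "spin": 0.0, "grip": 0.0}

```text
t: 5.7
position: [0.5247, -0.0955, 0.1334]
eef_rot: [3.066, 0.645, 0.013]
contact_force: [0.6, -0.2, 0.5]
gripper_width: 0.501
```

Call:
move_arm:
  motion:
    - {"linear": [0, 0.2, -0.6], "spin": -0.02, "grip": 0.0}
    - {"linear": [0, 0, 0], "spin": 0.0, "grip": -1}
    - {"linear": [0, 0, 0], "spin": 0.0, "grip": -1}
    - {"linear": [0, 0, 0], "spin": 0.0, "grip": -1}
    - {"linear": [0, 0, 0], "spin": 0.0, "grip": -1}

```text
t: 6.32
position: [0.5264, -0.0937, 0.1304]
eef_rot: [3.071, 0.615, 0.02]
contact_force: [-0.8, 0.4, -1.6]
gripper_width: 0.15
```

Call:
move_arm:
  motion:
    - {"linear": [0, 0, 1], "spin": 0.0, "grip": -1}
    - {"linear": [0, 0, 1.5], "spin": 0.0, "grip": -1}
    - {"linear": [0, 0, 0], "spin": 0.0, "grip": -1}
    - {"linear": [0, 0, 0], "spin": 0.0, "grip": -1}
    - {"linear": [0, 0, 0], "spin": 0.0, "grip": -1}

```text
t: 6.95
position: [0.526, -0.0937, 0.1566]
eef_rot: [3.071, 0.615, 0.019]
contact_force: [-0.2, -0.9, -3.4]
gripper_width: 0.153
```

A weighs about 3 N, so it's the part-used one. I'll put it down and go to C.

Call:
move_arm:
  motion:
    - {"linear": [0, 0, -1.5], "spin": 0.0, "grip": -1}
    - {"linear": [0, 0, -1.1], "spin": 0.0, "grip": -1}
    - {"linear": [0, 0, 0], "spin": 0.0, "grip": -1}

```text
t: 7.32
position: [0.5273, -0.0937, 0.1292]
eef_rot: [3.071, 0.615, 0.023]
contact_force: [-0.9, 1.2, 14.5]
gripper_width: 0.153
```

Call:
move_arm:
  motion:
    - {"linear": [0, 0, 0], "spin": 0.0, "grip": 0}
    - {"linear": [0, 0, 0], "spin": 0.0, "grip": 0}
    - {"linear": [0, 0, 0], "spin": 0.0, "grip": 0}

```text
t: 7.7
position: [0.5269, -0.0937, 0.1276]
eef_rot: [3.071, 0.615, 0.021]
contact_force: [-0.2, -0.7, -0.0]
gripper_width: 0.499
```

Call:
move_arm:
  motion:
    - {"linear": [0, 0, 3], "spin": 0.0, "grip": 0}
    - {"linear": [0, 0, 4], "spin": 0.15, "grip": 0}
    - {"linear": [-3.5, -3.5, 0], "spin": 0.15, "grip": 0}
    - {"linear": [-3.5, -3.5, 0], "spin": 0.13, "grip": 0}
    - {"linear": [-2.6, -2.6, 0], "spin": 0, "grip": 0}

```text
t: 8.32
position: [0.43, -0.1894, 0.1982]
eef_rot: [2.856, 1.286, 0.021]
contact_force: [0.1, -0.9, 0.6]
gripper_width: 0.495
```

Call:
move_arm:
  motion:
    - {"linear": [0, 0, 0], "spin": 0.0, "grip": 0}
    - {"linear": [0, 0, 0], "spin": 0.0, "grip": 0}

```text
t: 8.57
position: [0.4283, -0.1912, 0.1984]
eef_rot: [2.859, 1.279, 0.021]
contact_force: [0.7, 0.5, 0.2]
gripper_width: 0.502
```

```bash
python3 - <<'E'
from h import *
from scipy.spatial.transform import Rotation as Ro
d=grab('wrist','w3'); s=robot.state(); m=Ro.from_rotvec(s['eef_rot']).as_matrix(); print(s['position'].round(4),np.degrees(np.arctan2(m[1,0],m[0,0])),s['joint_positions'].round(2))
im=d['image'][:,:,::-1].copy()
cv2.imwrite('pics/w3m.png',cv2.resize(im,None,fx=1.4,fy=1.4))
E
```

```text
[ 0.4282 -0.1912  0.1983] 48.22066092140845 [ 0.26  0.3   0.14  1.97 -0.06  0.85  1.28]
```

View pics/w3m.png

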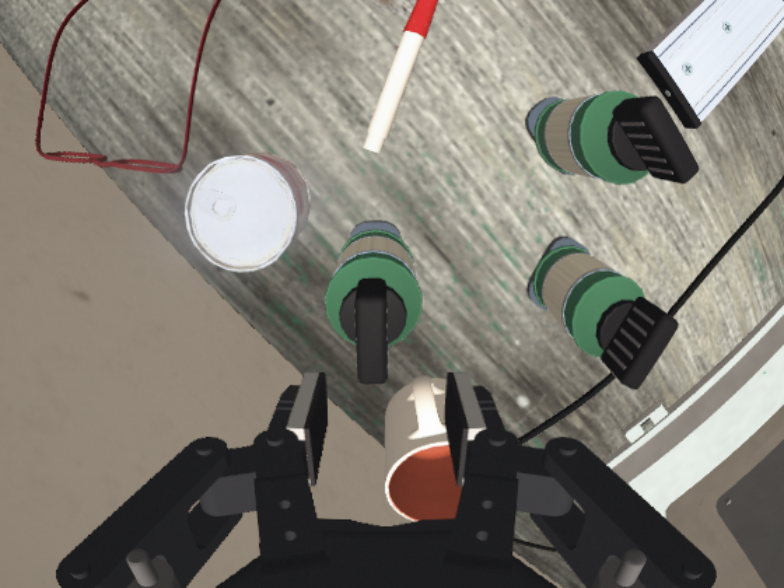

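C's bar runs (371,280) to (372,382), parallel to the pads but a little left of their middle. A and B stand upright.

```bash
python3 - <<'E'
from h import *
d=load('w3'); R=lambda u,v,z: ray(d,u/1.4-.2,v/1.4-.2,z,True)[:2]
p,q=R(371,282,.148),R(372,381,.148); w=q-p; print((p+q)/2,np.degrees(np.arctan2(w[1],w[0])),np.linalg.norm(w)); 
E
```

```text
[ 0.42061777 -0.19225949] -41.947309675814886 0.047871754232172554
```

Call:
move_arm:
  motion:
    - {"linear": [-0.6, -0.2, -4], "spin": 0.0, "grip": 0.0}
    - {"linear": [0, 0, -3.0], "spin": 0.0, "grip": 0.0}
    - {"linear": [0, 0, 0], "spin": 0.0, "grip": 0.0}

```text
t: 9.0
position: [0.4255, -0.1906, 0.1269]
eef_rot: [2.854, 1.287, 0.024]
contact_force: [0.6, 0.9, 1.2]
gripper_width: 0.498
```

Call:
move_arm:
  motion:
    - {"linear": [0, 0, 0], "spin": 0.0, "grip": -1}
    - {"linear": [0, 0, 0], "spin": 0.0, "grip": -1}
    - {"linear": [0, 0, 0], "spin": 0.0, "grip": -1}
    - {"linear": [0, 0, 0], "spin": 0.0, "grip": -1}

```text
t: 9.5
position: [0.4265, -0.1896, 0.1285]
eef_rot: [2.853, 1.29, 0.025]
contact_force: [0.0, -0.1, -7.1]
gripper_width: 0.15
```

Call:
move_arm:
  motion:
    - {"linear": [0, 0, 1], "spin": 0.0, "grip": -1}
    - {"linear": [0, 0, 1.5], "spin": 0.0, "grip": -1}
    - {"linear": [0, 0, 0], "spin": 0.0, "grip": -1}
    - {"linear": [0, 0, 0], "spin": 0.0, "grip": -1}
    - {"linear": [0, 0, 0], "spin": 0.0, "grip": -1}

```text
t: 10.12
position: [0.4257, -0.1893, 0.1547]
eef_rot: [2.854, 1.29, 0.024]
contact_force: [-0.7, -0.3, -7.3]
gripper_width: 0.154
```

C is the full one at 7.3 N. I'll lift it high, then carry it over to the rail while turning.

Call:
move_arm:
  motion:
    - {"linear": [0, 0, 3], "spin": 0.0, "grip": -1}
    - {"linear": [0, 0, 4], "spin": 0.0, "grip": -1}
    - {"linear": [0, 0, 4], "spin": 0.0, "grip": -1}
    - {"linear": [0, 0, 3.5], "spin": 0.0, "grip": -1}
    - {"linear": [0, 3, 0], "spin": -0.1, "grip": -1}

```text
t: 10.75
position: [0.4231, -0.1602, 0.3013]
eef_rot: [2.922, 1.138, 0.016]
contact_force: [-0.5, 0.0, -6.9]
gripper_width: 0.151
```

Call:
move_arm:
  motion:
    - {"linear": [0.7, 4.5, 0], "spin": -0.1, "grip": -1}
    - {"linear": [0.7, 4.5, 0], "spin": -0.1, "grip": -1}
    - {"linear": [0.7, 4.5, 0], "spin": -0.1, "grip": -1}
    - {"linear": [0.7, 4.5, 0], "spin": -0.1, "grip": -1}
    - {"linear": [0.7, 4.5, 0], "spin": -0.1, "grip": -1}

```text
t: 11.38
position: [0.4562, 0.0693, 0.2994]
eef_rot: [3.114, 0.343, 0.008]
contact_force: [1.2, -0.3, -6.5]
gripper_width: 0.151
```

Call:
move_arm:
  motion:
    - {"linear": [0.3, 4.5, 0], "spin": -0.08, "grip": -1}
    - {"linear": [0.3, 4, 0], "spin": -0.05, "grip": -1}
    - {"linear": [0, 2, -4], "spin": -0.02, "grip": -1}
    - {"linear": [0, 0, -5], "spin": 0, "grip": -1}
    - {"linear": [0, 0, -3], "spin": 0, "grip": -1}

```text
t: 12.0
position: [0.4618, 0.1836, 0.1756]
eef_rot: [3.134, 0.11, 0.01]
contact_force: [-0.5, -0.4, -6.5]
gripper_width: 0.149
```

Call:
move_arm:
  motion:
    - {"linear": [0, 0, 0], "spin": 0, "grip": -1}
    - {"linear": [0, 0, 0], "spin": 0, "grip": -1}

```text
t: 12.25
position: [0.4606, 0.1831, 0.174]
eef_rot: [3.132, 0.11, 0.002]
contact_force: [0.6, -0.3, -7.1]
gripper_width: 0.151
```

```bash
python3 - <<'E'
from h import *
from scipy.spatial.transform import Rotation as Ro
d=grab('wrist','w4'); s=robot.state(); m=Ro.from_rotvec(s['eef_rot']).as_matrix(); print(s['position'].round(4),np.degrees(np.arctan2(m[1,0],m[0,0])),m[:,2].round(3))
im=d['image'][:,:,::-1].copy()
cv2.imwrite('pics/w4m.png',cv2.resize(im,None,fx=1.4,fy=1.4,interpolation=cv2.INTER_CUBIC))
t=grab('top','t4');e=grab('scene','s4')
E
```

```text
[0.4605 0.1831 0.1741] 4.026393065814549 [ 0.002 -0.007 -1.   ]
```

View pics/w4m.png

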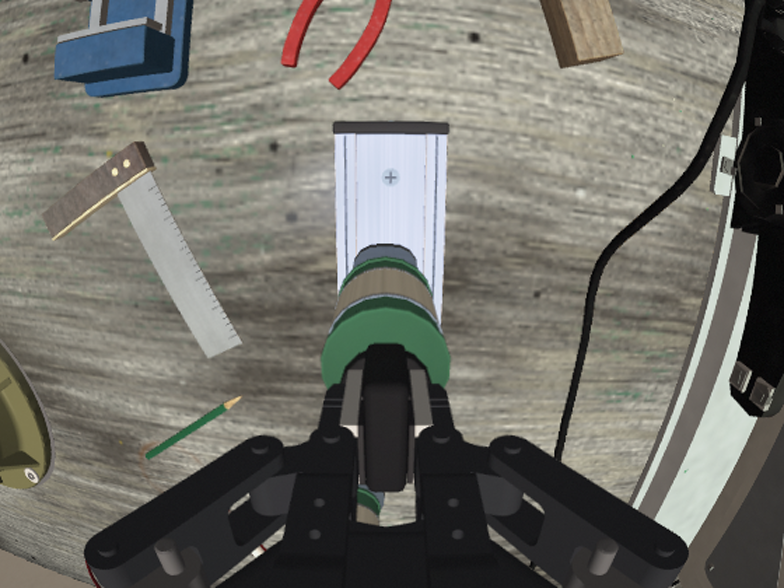

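The canister hangs above the rail, roughly centred and aligned. The outer rail edges are at columns 334 and 448 and the foot is near columns 356–417. I'll zoom in for the lateral offset.

```bash
python3 - <<'E'
from h import *
d=load('w4'); im=d['image'][:,:,::-1]
cv2.imwrite('pics/w4c.png',cv2.resize(im[80:220,225:335],None,fx=4,fy=4,interpolation=cv2.INTER_CUBIC))
E
```

```text
(no output)
```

View pics/w4c.png

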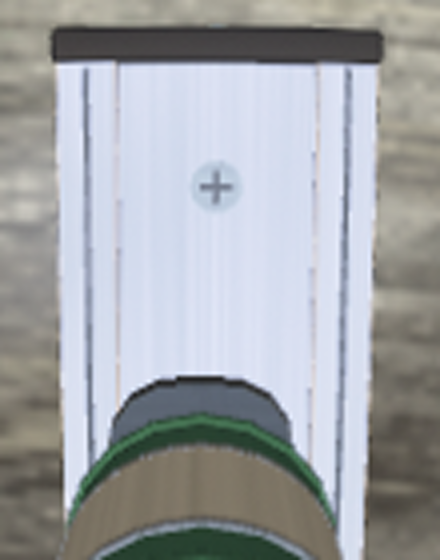

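```bash
python3 - <<'E'
from h import *
d=load('w4'); R=lambda u,v,z: ray(d,225+u/4-.375,80+v/4-.375,z,True)[:2]
n=np.array([np.cos(np.radians(3.7)),np.sin(np.radians(3.7))]) 
T=np.array([.4605,.1831])
def s(u,v,z): p=R(u,v,z); return np.round((p-T)@n*1000,1), p.round(4)
for u,v,z in((57,100,.017),(380,100,.017),(63,350,.017),(370,350,.017),(117,100,.017),(317,100,.017),(119,350,.017),(312,350,.017),(53,30,.0185),(383,30,.0185),(216,187,.004),(110,430,.0536),(292,430,.0536),(112,430,.0456),(292,430,.0456),(201,378,.0536)): print((u,v),*s(u,v,z))
E
```

```text
(57, 100) -32.8 [0.4223 0.2658]
(380, 100) 38.2 [0.4931 0.271 ]
(63, 350) -32.3 [0.4265 0.2092]
(370, 350) 37.6 [0.4962 0.2142]
(117, 100) -19.6 [0.4355 0.2665]
(317, 100) 24.2 [0.4792 0.2697]
(119, 350) -19.5 [0.4392 0.21  ]
(312, 350) 24.3 [0.4829 0.2131]
(53, 30) -33.5 [0.4206 0.2813]
(383, 30) 38.4 [0.4922 0.2866]
(216, 187) 2.4 [0.4587 0.2475]
(110, 430) -19.2 [0.4401 0.2009]
(292, 430) 17.5 [0.4768 0.2035]
(112, 430) -19.3 [0.4401 0.1988]
(292, 430) 18.1 [0.4775 0.2014]
(201, 378) -0.9 [0.4577 0.2128]
```

Call:
move_arm:
  motion:
    - {"linear": [0.33, 0, -1.2], "spin": 0, "grip": -1}
    - {"linear": [0, 0, -1], "spin": 0, "grip": -1}
    - {"linear": [0, 0, 0], "spin": 0, "grip": -1}
    - {"linear": [0, 0, 0], "spin": 0, "grip": -1}

```text
t: 12.9
position: [0.4652, 0.1833, 0.1523]
eef_rot: [3.134, 0.109, 0.009]
contact_force: [0.4, -0.0, -7.0]
gripper_width: 0.156
```

Call:
move_arm:
  motion:
    - {"linear": [-0.13, 0, -0.5], "spin": 0, "grip": -1}
    - {"linear": [0, 0, 0], "spin": 0, "grip": -1}
    - {"linear": [0, 0, 0], "spin": 0, "grip": -1}

```text
t: 13.28
position: [0.4639, 0.1833, 0.1472]
eef_rot: [3.134, 0.109, 0.009]
contact_force: [-0.2, -0.4, -6.6]
gripper_width: 0.152
```

Call:
move_arm:
  motion:
    - {"linear": [0, 0, -0.6], "spin": 0, "grip": -1}
    - {"linear": [0, 0, 0], "spin": 0, "grip": -1}

```text
t: 13.52
position: [0.4639, 0.1834, 0.1409]
eef_rot: [3.134, 0.109, 0.01]
contact_force: [-0.7, -0.0, -7.1]
gripper_width: 0.154
```

It's below lip level with no added contact force, so it's going in.

Call:
move_arm:
  motion:
    - {"linear": [0, 0, -0.5], "spin": 0, "grip": -1}
    - {"linear": [0, 0, 0], "spin": 0, "grip": -1}

```text
t: 13.78
position: [0.464, 0.1834, 0.1355]
eef_rot: [3.134, 0.109, 0.01]
contact_force: [0.3, -0.3, -5.5]
gripper_width: 0.149
```

Call:
move_arm:
  motion:
    - {"linear": [0, 0, -0.4], "spin": 0, "grip": -1}
    - {"linear": [0, 0, 0], "spin": 0, "grip": -1}

```text
t: 14.02
position: [0.4642, 0.1835, 0.1314]
eef_rot: [3.135, 0.109, 0.01]
contact_force: [-0.4, -0.2, -7.4]
gripper_width: 0.153
```

Call:
move_arm:
  motion:
    - {"linear": [0, 0, -0.15], "spin": 0, "grip": -1}
    - {"linear": [0, 0, 0], "spin": 0, "grip": -1}

```text
t: 14.28
position: [0.4645, 0.184, 0.1312]
eef_rot: [3.135, 0.11, 0.012]
contact_force: [0.1, -1.0, -5.6]
gripper_width: 0.153
```

It's touching the floor. Starting the quarter turn.

Call:
move_arm:
  motion:
    - {"linear": [0, 0, 0], "spin": 0.1, "grip": -1}
    - {"linear": [0, 0, 0], "spin": 0.15, "grip": -1}
    - {"linear": [0, 0, 0], "spin": 0.15, "grip": -1}
    - {"linear": [0, 0, 0], "spin": 0.15, "grip": -1}

```text
t: 14.78
position: [0.4609, 0.1807, 0.1311]
eef_rot: [2.978, 0.978, 0.001]
contact_force: [-0.9, -3.6, -1.0]
gripper_width: 0.156
```

Call:
move_arm:
  motion:
    - {"linear": [0.25, 0.15, 0], "spin": 0.12, "grip": -1}
    - {"linear": [0.1, 0.05, 0], "spin": 0.12, "grip": -1}
    - {"linear": [0.1, 0, 0], "spin": 0.12, "grip": -1}

```text
t: 15.15
position: [0.4634, 0.1776, 0.1313]
eef_rot: [2.744, 1.505, -0.008]
contact_force: [-0.1, -2.1, -2.6]
gripper_width: 0.149
```

Call:
move_arm:
  motion:
    - {"linear": [0.1, 0.1, 0], "spin": 0.12, "grip": -1}
    - {"linear": [0.05, 0.1, 0], "spin": 0.12, "grip": -1}
    - {"linear": [0.05, 0.1, 0], "spin": 0.12, "grip": -1}
    - {"linear": [0, 0, 0], "spin": 0.1, "grip": -1}
    - {"linear": [0, 0, 0], "spin": 0.0, "grip": -1}

```text
t: 15.78
position: [0.4641, 0.1711, 0.1315]
eef_rot: [2.315, 2.092, -0.02]
contact_force: [-1.2, -0.1, -4.6]
gripper_width: 0.151
```

Call:
move_arm:
  motion:
    - {"linear": [0, 0, 0], "spin": 0.1, "grip": -1}
    - {"linear": [0, 0, 0], "spin": 0.06, "grip": -1}
    - {"linear": [0, 0, 0], "spin": 0.0, "grip": -1}

```text
t: 16.15
position: [0.4643, 0.169, 0.1316]
eef_rot: [2.145, 2.263, -0.02]
contact_force: [-0.3, -1.5, -2.7]
gripper_width: 0.152
```

```bash
python3 - <<'E'
from h import *
from scipy.spatial.transform import Rotation as Ro
s=robot.state(); m=Ro.from_rotvec(s['eef_rot']).as_matrix(); print(s['position'].round(4),np.degrees(np.arctan2(m[1,0],m[0,0])),m[:,2].round(3),s['contact_force'],s['moment'])
E
```

```text
[0.4643 0.169  0.1316] 93.04712056053634 [ 0.008 -0.026 -1.   ] [-0.29069338 -1.51797441 -2.69377889] [-0.38283162  0.20104989 -0.03294718]
```

Square to within 1°. Releasing.

Call:
move_arm:
  motion:
    - {"linear": [0, 0, 0], "spin": 0, "grip": -0.5}
    - {"linear": [0, 0, 0], "spin": 0, "grip": -0.2}
    - {"linear": [0, 0, 0], "spin": 0, "grip": 0}
    - {"linear": [0, 0, 0], "spin": 0, "grip": 0}

```text
t: 16.65
position: [0.466, 0.1716, 0.1328]
eef_rot: [2.149, 2.259, -0.011]
contact_force: [-0.9, -0.8, -0.1]
gripper_width: 0.5
```

Call:
move_arm:
  motion:
    - {"linear": [0, 0, 2], "spin": 0, "grip": 0}
    - {"linear": [0, 0, 5], "spin": 0, "grip": 0}
    - {"linear": [0, 0, 4], "spin": 0, "grip": 0}
    - {"linear": [0, 0, 0], "spin": 0, "grip": 0}

```text
t: 17.15
position: [0.4655, 0.1725, 0.2459]
eef_rot: [2.149, 2.26, -0.011]
contact_force: [0.6, -0.2, -0.2]
gripper_width: 0.5
```

```bash
python3 - <<'E'
from h import *
d=grab('wrist','w5'); e=grab('scene','s5')
cv2.imwrite('pics/f.png',np.hstack([cv2.resize(x['image'][:,:,::-1],(400,300),interpolation=cv2.INTER_AREA) for x in(d,)]+[cv2.resize(e['image'][120:360,140:460,::-1],(400,300))]))
E
```

```text
(no output)
```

View pics/f.png

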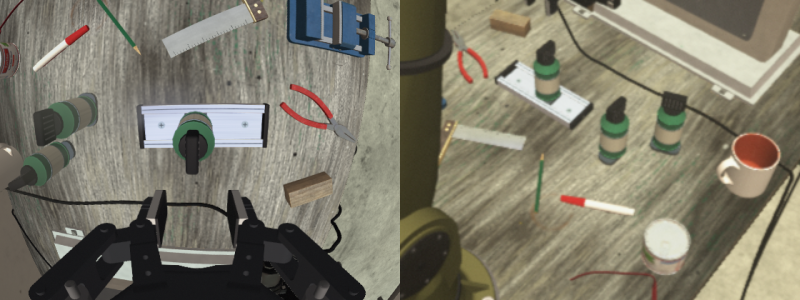

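```bash
python3 - <<'E'
from h import *
d=load('w5')
g=cv2.cvtColor(d['image'],cv2.COLOR_RGB2GRAY)[170:250,235:305]
m=(g<45).astype(np.uint8); n,l,st,c=cv2.connectedComponentsWithStats(m); k=1+st[1:,4].argmax(); 
print(st[k],(c[k]+[235,170]).round(1))
for r in range(30,75,6):
    q=np.where(l[r]==k)[0]; 
    if len(q): print(170+r,235+q.min(),235+q.max())
R=lambda u,v,z: ray(d,u,v,z,True)[:2]
p,q=R(268,186,.151),R(269,241,.151);print(p,q,(p+q)/2,np.degrees(np.arctan2(*(q-p)[::-1])))
n_=np.array([np.cos(np.radians(3.7)),np.sin(np.radians(3.7))]); print('off centre line',((p+q)/2-[.4637,.177])@n_)
E
```

```text
[  15   12   41   62 1388] [269.8 211.5]
200 251 289
206 250 290
212 252 288
218 256 284
224 260 277
230 260 277
236 260 277
242 262 276
[0.43951528 0.16421367] [0.48299114 0.16684206] [0.46125321 0.16552787] 3.459679136414113
off centre line -0.00318201361562605
```

```bash
python3 -c "
from cell import robot
robot.job_done()"
```

```text
the job is handed in; nothing more can be done
```

The full canister is seated in the rail and turned a quarter turn, so its foot stands square across under the lips. I handed the job in at about 17 s on the robot's clock; handing in reported no verdict.

**Weighing:** I lifted all three by their bar grips. They read about 2.2 N, 3.4 N and 7.3 N. The 7.3 N one, which had stood nearest the tin and mug, is the full one, and the other two were set back down upright.

**Locking it in:** The foot went through the slot with no jamming force and touched the rail floor at the expected height. I then turned it through a quarter turn and released it.

**Last checks:**
- **Angle:** The last wrist picture puts the bar grip within about 0.3° of square across the rail.
- **Position:** The same picture puts the canister about 3 mm off the slot's centre line, within the allowed 8 mm. The real offset is probably smaller, because inside the rail the foot has only 1.5 mm of play on either side, so this measurement disagrees slightly with the fit.
- **Surroundings:** In the last pictures all three canisters stand upright and the mug, tin and pliers look undisturbed. I checked those three by eye only, not by measurement. The gripper was open and clear above the canister.

No check failed. Setting the second canister down pressed with a brief 14.5 N at the wrist, well under the limits.

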